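Hang the tote on the pegboard, box the tennis ball, shut the lid

TASK

Someone left the green tote in the kit box where the tennis ball belongs. Lift the tote out by its handle and hang it by the handle over both prongs of the pegboard's double hook, let go of it, then put the yellow tennis ball into the kit box and finally fold the blue lid fully shut. Leave the red balls, bails, bottle and mug where they are.

Things in the scene. Friction and masses are not known exactly. Their poses are not given: they have to be found in the camera images.
- tote: Loose green open tote, 140 (own x) x 80 (own y) x 55 mm high, about 0.25 kg. Rigid black bail handle: uprights at x = -65 and +65 mm (118 mm clear between them), joined by a level round bar 12 mm thick along x, its axis 129 mm above the underside. Starts on the kit box floor, handle well above the box rim. Origin: centre of the underside, z up.
- tote_grip (a point): Middle of the tote's handle bar, on the bar axis, inside an orange grip block 44 mm long (own x), 16 mm wide (own y), 16 mm high; axes as the tote's.
- pegboard: Fixed upright pegboard 400 mm wide (own x), 12 mm thick, 310 mm high, standing on the table at the left. Origin: bottom centre of its front face; the front looks along own -y, z up.
- hook (a point): Double hook on the pegboard: midway between its two level steel prongs, on their axes, 70 mm in front of the board, 195 mm above the table; axes as the pegboard's. Prongs 8 mm thick at own x = -38 and +38 mm run from the board to own y = -50 mm; upturned tips at y = -50 to -62 mm, tops 22 mm above the prong axes. A hung bar's axis lies 10 mm above the prong axes.
- kit_box: Fixed open-topped pale plastic box 240 (own x) x 160 (own y) x 85 mm high, walls and floor 5 mm. Origin: centre of its underside, z up. Its lid is hinged along the top of its own -y side.
- lid_hinge (a point): Middle of the lid's hinge line, on the box rim at own y = -80 mm, height 85 mm; axes as the box's, hinge axis along x.
- lid_edge (a point): Middle of the lid's free edge. The blue lid is a stiff flat panel 240 mm along the hinge, 160 mm from hinge to free edge, 8 mm thick (its inner face passes through the hinge line). Own axes turn with it: y from hinge to free edge, z out of the outer face, which is the top when shut.
- lid (a joint): Lid angle in rad: 0 fully shut and level on the box, 1.57 upright, at most 1.9. The hinge is stiff, so the lid stays where it is left; it takes about 3 N at the free edge. Starts about upright.
- ball_tray: Fixed wooden tray 300 (own x) x 60 mm, 12 mm high, with three ball seats at own x = -100, 0 and +100 mm. Origin: centre of underside, z up.
- tennis_center (a point): Centre of the loose yellow tennis ball, 66 mm in diameter, 58 g, in one of the tray's seats (centre about 40 mm above the table).
- red_a_center (a point): Centre of a scuffed red ball, 66 mm in diameter, in another seat; leave alone.
- red_b_center (a point): Centre of the other scuffed red ball, 66 mm in diameter; leave alone.
- bail_a: Wooden bail 110 mm long, 22 mm thick, lying near the back; leave alone.
- bail_b: The second wooden bail, the same; leave alone.
- bottle: Aluminium bottle, 68 mm in diameter, 200 mm tall, black cap, standing near the back; leave alone. Origin: centre of underside.
- mug: White mug, 80 mm in diameter, 85 mm tall, near the back on the right; leave alone. Origin: centre of underside.
- tennis: The same tennis ball as a body; its origin lies on its surface and turns with it, so use tennis_center.
Things that resemble listed ones, but are neither listed nor needed, are in the scene too. There is more than one size of the tote; the one meant has the size given above.

How it is judged (in metres and radians):
On the way, in this order (a step that is already met when the one before it is completed fails the run):
1. the tote hangs by its handle on both prongs of the hook, let go (x of tote_grip in the frame of hook between -0.026 and 0.026 m and y of tote_grip in the frame of hook between -0.052 and 0.04 m and z of tote_grip in the frame of hook between 0.004 and 0.018 m and angle between tote's own z axis and vertical below 0.25 rad and contact force between tote and pegboard above 0.3 N and contact force between the fingers and tote below 0.1 N), for 0.2 s.
2. the tennis ball is in the kit box, let go (x of tennis_center in the frame of kit_box between -0.12 and 0.12 m and y of tennis_center in the frame of kit_box between -0.08 and 0.08 m and z of tennis_center in the frame of kit_box between 0.02 and 0.06 m and contact force between the fingers and tennis below 0.1 N), for 0.1 s.
3. the lid is folded shut (value of joint lid below 0.07 rad), for 0.1 s.
At the end, for the whole second after the job is handed in: The tote hangs at rest by its handle bar on both prongs between the board and the upturned tips (bar axis 4 to 18 mm above the prong axes, within 26 mm sideways, tilt under 0.25 rad), the tennis ball is inside the kit box, and the lid is shut to within 0.07 rad (x of tote_grip in the frame of hook between -0.026 and 0.026 m and y of tote_grip in the frame of hook between -0.052 and 0.04 m and z of tote_grip in the frame of hook between 0.004 and 0.018 m and angle between tote's own z axis and vertical below 0.25 rad and contact force between tote and pegboard above 0.3 N and x of tennis_center in the frame of kit_box between -0.12 and 0.12 m and y of tennis_center in the frame of kit_box between -0.08 and 0.08 m and z of tennis_center in the frame of kit_box between 0.02 and 0.06 m and value of joint lid below 0.07 rad and linear speed of tote below 0.05 m/s); the robot touches nothing.
It fails at once if a bystander (red ball, bail, bottle or mug) is moved more than 40 mm (distance of any of red_a_center, red_b_center, bail_a, bail_b, bottle, mug from where it was at the start of the episode above 0.04 m).
It also fails if it takes over 69 s, if anything falls off the work surface, if the arm or the gripper's body presses on something with over 40 N, if the wrist force passes 120 N, or if a joint passes its speed limit or range.

ROBOT

A 6-joint arm with a two-finger parallel gripper is mounted at the origin on the work surface. World frame = base frame: x ahead of the robot, y to its left, z up, the work surface at z = 0. Lengths are in mm, angles in rad, forces in N, time in s.
With the tool pointing down it reaches from about 425 to 950 mm from the base axis. Payload 3.5 kg.
Tool frame: the origin (TCP) lies midway between the tips of the shut fingers; the grasp point (between the pads) lies 19 mm behind it; z points along the fingers, y is the direction in which the jaws open and shut (so a half turn about z gives the same grasp; the last joint's range is limited). The gripper opens to 85 mm and grips with 20 to 120 N. Pads are 22 mm wide; open, the fingers measure 114 mm over their backs; the gripper's body (76 mm by 85 mm) begins 54 mm behind the grasp point. The pads swing forward as they close: fully open they stand 13 mm farther back than shut.
Start: joints at [1.053, 0.286, 1.577, -0, 1.279, -0.15], TCP at [242.668, 629.856, 231.325] pointing down, gripper open.
Joint ranges: [-2.77, 2.77], [-0.9, 2.22], [0.21, 2.48], [-1.53, 4.67], [0.24, 2.81], [-2.84, 2.84]. Speed limits (rad/s): [2.79, 2.79, 3.14, 3.14, 3.14, 3.14].

INTERFACE

Orientations are given as a 3x3 rotation matrix whose columns are the frame's x, y, z axes.
In Python, from plant import telemetry, get_image, get_calibration, bot gives the robot as it stands.
- The arm moves only by the tool servo_tool, never from a script. Its argument "targets" is a list of rows, each a list of 3 entries, a list of its own where there are three numbers: the shift along the tool's x, y, z in m, then the turn, a rotation vector about the tool's x, y, z in rad, then the gripper command: -1 is shut, 1 is fully open, values between are in proportion. In form: [[[x, y, z], [wx, wy, wz], fingers], ...]. A call has 1 to 5 rows; each row is the pose to reach, as a shift and turn from the pose commanded when the call began, along the tool's axes at that moment; what a row does not reach only later rows make up. A row lasts 1/10 s, in which the tool goes at most 50 mm and 8.59 degrees, less where a joint would pass 70% of its speed; a pose out of reach is approached as far as the arm can. A call with a gripper value outside its range is refused whole. The fingers move at their own pace and stop on an object; "force" is the grip in N (left out, the last holds). Time passes only in rows, so rows that repeat a pose let the fingers close. It gives the time, the measured TCP pose, the force and the opening at its end, in the units of the state.
- telemetry.get_state(): the state, without advancing time (a new reading comes with each control period).
- get_image(name): name is "side" or "top" or "wrist"; returns the picture (420x560x3 uint8, blue, green, red); there is no depth.
- get_calibration(name): a dict with "fx", "fy", "cx", "cy" (pixels), "origin" and "attitude" of the camera in the world. Camera axes: x right, y up, looking along -z (the intrinsics and any distortion apply to the point x, -y, -z); pixel columns grow to the right and rows downward; lengths in mm; the calibration is good to about 2 mm. A picture is of the moment at which its call begins: read the wrist's pose just before it. get_calibration takes no time and is no camera call; for the wrist camera it gives the pose at the moment of the call.
- bot.job_done(): hands the job in, once; it reports no verdict.
The state is a dict: "clock": time; "q": joint angles; "qd": joint speeds; "joint_efforts": joint torques, N m; "eef_pos": TCP position; "tool_rot": TCP orientation; "contact_force": force on the tool from outside, world axes, zero at the start; "ft_torque": the same for the moment, N m; "opening": finger opening in mm.
Only numpy, scipy, OpenCV 4.12 (cv2) and the standard library are available. Lean on these libraries where they do the work, as an engineer would, in place of code of your own. Each camera call takes 0.05 s, during which the arm holds its last target. There are 200 camera calls.

## Working session

There is one attempt and no reset: what is moved stays moved. The work goes in short steps, Python scripts to look and compute and a tool call to move; the robot and the scene stay as the last step left them, time stands still between calls to the robot, and variables do not carry over. Pictures are saved under pics/ and viewed, about 8 in all and at most 12, crops included, and the job is handed in when it is done.

Besides the shell and the picture viewer there is one more tool, called after "Emit:" as name(argument=value, ...) on one line, values as JSON. servo_tool: Moves the arm, as the interface text tells. Its arguments: {"type":"object","properties":{"targets":{"type":"array"},"force":{"type":"number"}},"required":["targets"]}

```bash
mkdir -p pics; ls; cat > h.py <<'E'
import numpy as np, cv2
from plant import telemetry, get_image, get_calibration, bot
def K(c): return np.array([[c['fx'],0,c['cx']],[0,c['fy'],c['cy']],[0,0,1]],float)
def ray(c,u,v):
    d=c.get('distortion',None)
    p=cv2.undistortPoints(np.array([[[u,v]]],float),K(c),None if d is None else np.array(d,float))[0,0]
    return np.array(c['origin'],float), np.array(c['attitude'],float)@np.array([p[0],-p[1],-1])
def onz(c,u,v,z):
    o,d=ray(c,u,v); return o+d*(z-o[2])/d[2]
def proj(c,P):
    q=np.array(c['attitude'],float).T@(np.array(P,float)-np.array(c['origin'],float))
    return c['cx']+c['fx']*q[0]/-q[2], c['cy']+c['fy']*-q[1]/-q[2]
def tri(c1,uv1,c2,uv2):
    o1,d1=ray(c1,*uv1);o2,d2=ray(c2,*uv2)
    s=np.linalg.lstsq(np.c_[d1,-d2],o2-o1,rcond=None)[0]
    a,b=o1+d1*s[0],o2+d2*s[1]; return (a+b)/2,np.linalg.norm(a-b)
E
python3 - <<'E'
from h import *
s=telemetry.get_state();print(s)
ims=[]
for n in("side","top","wrist"):
    c=get_calibration(n);print(n,c)
    im=get_image(n);cv2.imwrite(f'pics/{n}0.png',im)
E
```

```text
pics
{'clock': 0.0, 'q': array([ 1.05301158e+00,  2.87174988e-01,  1.57814565e+00,  4.29735829e-05,
        1.27857753e+00, -1.49996259e-01]), 'qd': array([ 7.31152497e-07,  1.10591764e-03,  9.17779708e-04, -9.79515103e-04,
        2.64927139e-03,  1.17179605e-03]), 'joint_efforts': array([-4.66814490e-04, -4.05977118e+01, -2.92629164e+01, -2.29528050e-04,
        5.74154081e-03, -3.59921501e-05]), 'eef_pos': array([242.33982183, 629.31519941, 229.95791964]), 'tool_rot': array([[-9.33120088e-01,  3.59562953e-01, -1.17688571e-03],
       [ 3.59564672e-01,  9.33118060e-01, -1.98293211e-03],
       [ 3.85184386e-04, -2.27348030e-03, -9.99997341e-01]]), 'contact_force': array([ 0.42057496, -0.02638204,  0.07639683]), 'ft_torque': array([-0.05114791,  0.03392715, -0.01865609]), 'opening': 85.53896112152839}
side {'fx': 408.5960244128162, 'fy': 408.5960244128162, 'cx': 283.1434284999646, 'cy': 212.76964540112934, 'origin': array([ 493.29101407, -857.56184076,  636.9627205 ]), 'attitude': array([[ 0.99677927,  0.01862014, -0.0780024 ],
       [-0.0762944 ,  0.51981071, -0.85086779],
       [ 0.02470321,  0.85407852,  0.51955715]])}
top {'fx': 395.933069018109, 'fy': 395.933069018109, 'cx': 276.73882967541465, 'cy': 208.35178116183755, 'origin': array([ 443.05771596,  -32.42481923, 1324.12532302]), 'attitude': array([[-0.02006217,  0.99565588, -0.09092236],
       [-0.99930605, -0.02282381, -0.0294362 ],
       [-0.03138352,  0.09026871,  0.99542284]])}
wrist {'fx': 343.38078406487296, 'fy': 343.38078406487296, 'cx': 279.2818353080971, 'cy': 211.0625351188293, 'origin': array([170.2619547 , 658.33934401, 372.42289541]), 'attitude': array([[ 3.59462395e-01, -8.88602173e-01, -2.84908695e-01],
       [ 9.33159511e-01,  3.42188130e-01,  1.10093645e-01],
       [-3.37078737e-04, -3.05439784e-01,  9.52211334e-01]])}
```

View pics/top0.png

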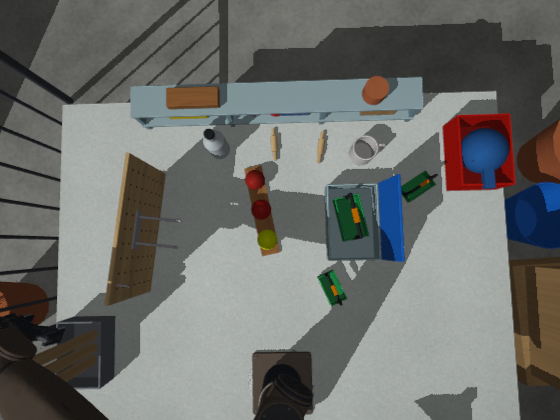

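View pics/side0.png

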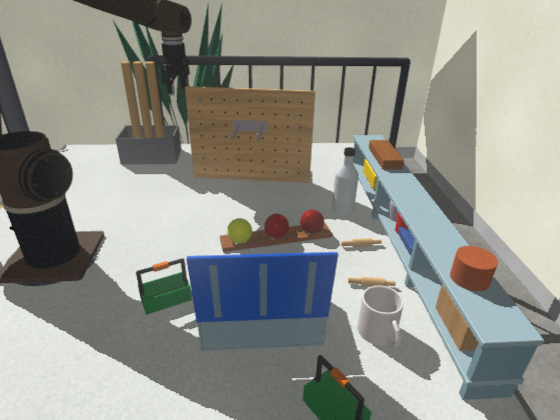

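Top view: the arm base is at the bottom, and image up is +x, left is +y. There are three green totes: A at (350,216) in the kit box, B at (332,288), and C at (419,186). A is the only one inside the box and looks much larger, so it fits. The yellow ball is at (267,239), the red balls at (261,209) and (255,179), and the prongs run from about (134,216) to (180,248). One enlarged crop will confirm this.

```bash
python3 - <<'E'
from h import *
t=cv2.imread('pics/top0.png');s=cv2.imread('pics/side0.png')
R=lambda im,x,y,w,h,W,H:cv2.resize(im[y:y+h,x:x+w],(W,H),interpolation=cv2.INTER_CUBIC)
a=R(t,315,165,100,150,400,600)      # x4
b=R(t,100,145,100,165,200,330)
b=R(t,100,200,100,67,400,268)       # x4
d=R(s,180,80,140,110,400,314)
c=np.full((600,800,3),0,np.uint8);c[:,:400]=a;c[:268,400:]=b;c[286:,400:]=d
cv2.imwrite('pics/crop1.png',c)
ct=get_calibration('top')
hsv=cv2.cvtColor(t,cv2.COLOR_BGR2HSV)
def blobs(lo,hi,z,amin=15):
    m=cv2.inRange(hsv,lo,hi);n,l,st,ce=cv2.connectedComponentsWithStats(m)
    for i in range(1,n):
        if st[i,4]>=amin:
            (cx,cy),(w,h),an=cv2.minAreaRect(np.argwhere(l==i)[:,::-1].astype(np.float32))
            print(ce[i].round(1),st[i,4],'rect',round(cx,1),round(cy,1),round(w,1),round(h,1),round(an),onz(ct,cx,cy,z).round(1))
print('orange');blobs((8,150,120),(18,255,255),142)
print('yellow');blobs((24,150,60),(35,255,255),40,60)
print('green');blobs((50,100,20),(80,255,255),60,60)
print('blue');blobs((105,150,60),(125,255,255),85,100)
E
```

```text
orange
[375.  89.] 489 rect 374.1 88.5 22.4 27.9 61 [ 912.3 -303.   142. ]
[191.1  89.5] 140 rect 191.5 89.1 49.1 4.8 1 [928.8 259.7 142. ]
[189.2  98.7] 519 rect 191.5 99.5 13.0 49.0 90 [895.6 259.8 142. ]
[556.8 141.7] 190 rect 556.0 141.5 41.0 6.0 90 [ 731.9 -833.5  142. ]
[248.7 169.4] 25 rect 249.2 168.7 3.9 10.0 58 [673.7  83.7 142. ]
[543.9 170.3] 22 rect 544.1 169.9 8.4 3.3 11 [ 647.2 -792.   142. ]
[263.7 189.1] 27 rect 263.5 188.8 7.3 3.7 79 [611.1  41.4 142. ]
[355.1 215.3] 79 rect 355.1 215.2 14.1 5.3 76 [ 525.1 -230.2  142. ]
[270.2 250.4] 81 rect 269.7 249.8 6.3 16.5 76 [427.7  25.9 142. ]
[333.8 289.9] 37 rect 333.8 290.0 9.8 3.5 67 [ 306.9 -159.9  142. ]
[  2.5 303. ] 41 rect 2.0 302.5 7.9 6.6 72 [286.4 832.7 142. ]
[  4.1 313.3] 30 rect 4.1 313.4 3.2 8.7 76 [254.3 824.9 142. ]
yellow
[267.  239.1] 313 rect 267.0 239.0 20.0 18.0 90 [461.4  39.1  40. ]
green
[414.5 182.1] 245 rect 414.5 182.5 8.6 31.3 56 [ 631.3 -436.5   60. ]
[418.8 191.1] 214 rect 419.3 190.6 9.4 34.0 63 [ 604.9 -450.2   60. ]
[360.6 214.7] 263 rect 360.3 214.7 43.7 6.5 76 [ 532.2 -260.5   60. ]
[345.1 218.2] 690 rect 345.6 218.0 43.9 17.1 76 [ 522.6 -213.6   60. ]
[336.6 284.6] 207 rect 336.6 285.0 31.8 7.0 65 [ 312.9 -178.    60. ]
[327.4 289.4] 259 rect 327.6 289.2 32.2 8.6 65 [ 300.2 -149.5   60. ]
blue
[484.3 153.7] 1813 rect 484.5 158.5 57.0 45.0 90 [ 697.9 -649.    85. ]
[391.  218.8] 1842 rect 390.7 218.0 87.1 22.8 87 [ 518.1 -349.6   85. ]
[534.9 215.5] 3054 rect 532.0 215.0 66.0 54.0 90 [ 517.7 -780.9   85. ]
```

View pics/crop1.png

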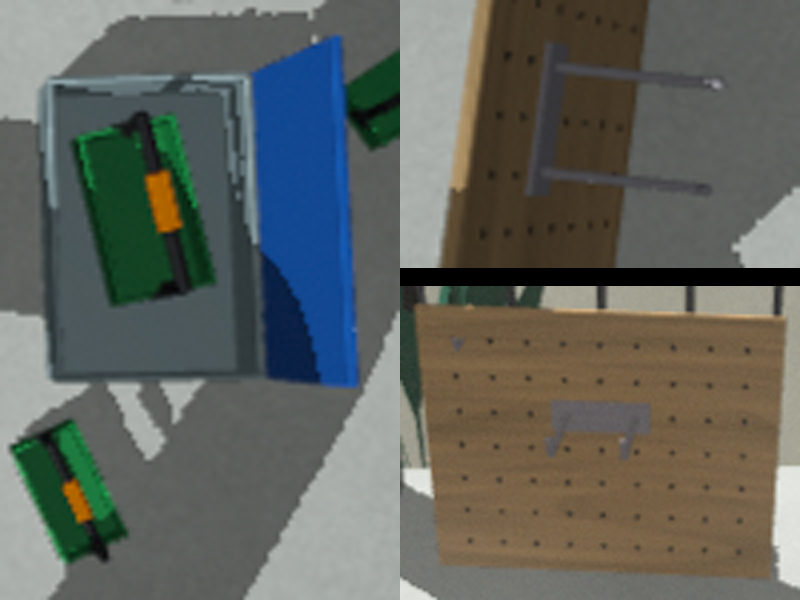

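The crop confirms A as the target: its rim is 43.9 px long, about 140 mm at this height, while B and C come to about 100 mm. Next come the hook, board, box and tote poses.

```bash
python3 - <<'E'
from h import *
np.set_printoptions(precision=1,suppress=True)
ct=get_calibration('top');cs=get_calibration('side')
for n,a,b in(('tipR',(179.5,220.5),(258.75,139.2)),('tipL',(176.5,247),(232.5,137.4)),('rootR',(139,217),(262.6,126.9)),('rootL',(137,243.75),(238.5,125.2))):
    print(n,*tri(ct,a,cs,b), 'top@195',onz(ct,*a,195),'side@195',onz(cs,*b,195))
A,B=onz(cs,193,177,0),onz(cs,312.3,181.8,0);C,D=onz(cs,185.3,86.7,310),onz(cs,315,91.2,310)
for P,Q in((A,B),(C,D)):print('board',P,Q,np.linalg.norm(Q-P),'mid',(P+Q)/2,'ang',np.degrees(np.arctan2(*(Q-P)[1::-1])))
c=[onz(ct,*p,85) for p in((325.5,185.5),(327.5,260),(377.5,183.75),(380.5,259.5))]
print('box',*c,'mid',sum(c)/4,'L',np.linalg.norm(c[0]-c[1]),np.linalg.norm(c[2]-c[3]),'W',np.linalg.norm(c[0]-c[2]))
E1,F=onz(ct,350.5,194,134),onz(ct,360.5,237,134);print('bar',E1,F,'len',np.linalg.norm(E1-F),'mid',(E1+F)/2,'ang',np.degrees(np.arctan2(*(E1-F)[1::-1])))
for g in((355.1,215.2),):print('grip@138',onz(ct,*g,138))
lid=[onz(cs,*p,240) for p in((190,255),(335,252))];print('lidtop side',lid,'top',onz(ct,400,174.5,245),onz(ct,404,261,245))
E
```

```text
tipR [518.5 281.4 196.1] 2.0870846548229696 top@195 [517.5 281.7 195. ] side@195 [519.6 284.5 195. ]
tipL [442.3 289.  199.2] 1.0820189910567493 top@195 [441.7 290.2 195. ] side@195 [442.3 300.  195. ]
rootR [532.7 401.3 191.1] 4.291957912919908 top@195 [530.2 399.8 195. ] side@195 [534.5 390.7 195. ]
rootL [455.8 404.5 195.8] 5.020794515868072 top@195 [453.3 404.7 195. ] side@195 [458.2 407.1 195. ]
board [294.8 434.4   0. ] [704.9 386.4   0. ] 412.891758988286 mid [499.9 410.4   0. ] ang -6.668459334912078
board [299.9 427.5 310. ] [693.4 382.7 310. ] 396.01974891114605 mid [496.6 405.1 310. ] ang -6.492968657763439
box [ 624.9 -150.8   85. ] [ 392.2 -149.7   85. ] [ 626.5 -313.5   85. ] [ 390.6 -312.5   85. ] mid [ 508.6 -231.6   85. ] L 232.77899584102786 235.830829641531 W 162.67719492783752
bar [ 590.1 -220.3  134. ] [ 460.3 -245.2  134. ] len 132.10168156598624 mid [ 525.2 -232.8  134. ] ang 10.85727255079754
grip@138 [ 525.5 -231.   138. ]
lidtop side [array([ 395.5, -330.5,  240. ]), array([ 627.8, -332.7,  240. ])] top [ 626.8 -339.3  245. ] [ 392.2 -338.6  245. ]
```

```bash
cat >> h.py <<'E'
from scipy.spatial.transform import Rotation as Ro
def down(a):
    a=np.radians(a);c,s=np.cos(a),np.sin(a); return np.array([[c,s,0],[s,-c,0],[0,0,-1.]])
def chain(wps,start=None):
    s=telemetry.get_state(); p,R=(s['eef_pos'],s['tool_rot']) if start is None else (np.array(start[0],float),down(start[1]))
    for q,a in wps:
        T=a if np.ndim(a) else down(a); q=np.array(q,float)
        print((R.T@(q-p)/1000).round(4).tolist(),Ro.from_matrix(R.T@T).as_rotvec().round(3).tolist(),'->',q,'dist',np.linalg.norm(q-p).round())
        p,R=q,T
E
python3 - <<'E'
from h import *
chain([((242,630,430),158.9),((318,435,430),158.9),((400,240,430),165),((440,30,430),178),((490,-160,400),191),((525,-231,290),191)])
E
```

```text
[0.0007, 0.0, -0.1998] [-0.002, -0.0, 0.0] -> [242. 630. 430.] dist 200.0
[-0.1411, -0.1546, 0.0] [0.0, 0.0, 0.0] -> [318. 435. 430.] dist 209.0
[-0.1467, -0.1524, 0.0] [0.0, 0.0, -0.106] -> [400. 240. 430.] dist 212.0
[-0.093, -0.1925, 0.0] [0.0, 0.0, -0.227] -> [440.  30. 430.] dist 214.0
[-0.0566, -0.1881, 0.03] [0.0, 0.0, -0.227] -> [ 490. -160.  400.] dist 199.0
[-0.0208, -0.0764, 0.11] [0.0, 0.0, 0.0] -> [ 525. -231.  290.] dist 136.0
```

Emit:
servo_tool(targets=[[[0,0,-0.05],[0,0,0],0],[[0,0,-0.1],[0,0,0],0],[[0,0,-0.15],[0,0,0],0],[[0,0,-0.2],[0,0,0],0],[[0,0,-0.2],[0,0,0],0]])

```text
clock: 0.65
eef_pos: [243.3, 631.2, 442.5]
tool_rot: [[-0.933, 0.359, 0.008], [0.359, 0.933, 0.015], [-0.003, 0.017, -1.0]]
contact_force: [0.4, -0.2, 0.7]
opening: 42.6
```

Emit:
servo_tool(targets=[[[-0.028,-0.031,0],[0,0,0],0],[[-0.056,-0.062,0],[0,0,0],0],[[-0.085,-0.093,0],[0,0,0],0],[[-0.113,-0.124,0],[0,0,0],0],[[-0.141,-0.155,0],[0,0,0],0]])

```text
clock: 1.15
eef_pos: [318.7, 432.9, 430.6]
tool_rot: [[-0.933, 0.359, -0.0], [0.359, 0.933, -0.001], [0.0, -0.001, -1.0]]
contact_force: [0.6, 0.1, 0.4]
opening: 42.8
```

Emit:
servo_tool(targets=[[[-0.029,-0.03,0],[0,0,-0.02],0],[[-0.058,-0.061,0],[0,0,-0.04],0],[[-0.088,-0.091,0],[0,0,-0.06],0],[[-0.117,-0.122,0],[0,0,-0.08],0],[[-0.147,-0.152,0],[0,0,-0.106],0]])

```text
clock: 1.65
eef_pos: [401.1, 238.2, 430.9]
tool_rot: [[-0.966, 0.258, -0.0], [0.258, 0.966, -0.0], [0.0, -0.0, -1.0]]
contact_force: [0.4, 0.2, -0.0]
opening: 43.1
```

Emit:
servo_tool(targets=[[[-0.019,-0.038,0],[0,0,-0.045],0],[[-0.037,-0.077,0],[0,0,-0.09],0],[[-0.056,-0.115,0],[0,0,-0.135],0],[[-0.075,-0.154,0],[0,0,-0.18],0],[[-0.093,-0.192,0],[0,0,-0.227],0]])

```text
clock: 2.15
eef_pos: [441.0, 28.6, 430.9]
tool_rot: [[-0.999, 0.033, 0.0], [0.033, 0.999, 0.0], [-0.0, 0.0, -1.0]]
contact_force: [-0.1, 0.2, 0.3]
opening: 42.4
```

Emit:
servo_tool(targets=[[[-0.011,-0.038,0.006],[0,0,-0.045],0],[[-0.023,-0.075,0.012],[0,0,-0.09],0],[[-0.034,-0.113,0.018],[0,0,-0.135],0],[[-0.045,-0.151,0.024],[0,0,-0.18],0],[[-0.057,-0.188,0.03],[0,0,-0.227],0]])

```text
clock: 2.65
eef_pos: [491.5, -161.2, 400.6]
tool_rot: [[-0.981, -0.192, -0.0], [-0.192, 0.981, 0.0], [0.0, 0.0, -1.0]]
contact_force: [1.2, -0.1, 0.3]
opening: 42.7
```

Emit:
servo_tool(targets=[[[-0.005,-0.02,0.028],[0,0,0],0],[[-0.01,-0.04,0.055],[0,0,0],0],[[-0.016,-0.06,0.083],[0,0,0],0],[[-0.021,-0.076,0.11],[0,0,0],0],[[-0.021,-0.076,0.11],[0,0,0],0]])

```text
clock: 3.15
eef_pos: [524.9, -230.3, 285.2]
tool_rot: [[-0.982, -0.189, -0.009], [-0.189, 0.982, 0.006], [0.008, 0.007, -1.0]]
contact_force: [-0.3, 1.2, -0.5]
opening: 42.1
```

```bash
python3 - <<'E'
from h import *
s=telemetry.get_state();print(s['clock'],s['eef_pos'],s['q'],s['opening'],np.degrees(np.arctan2(s['tool_rot'][1,0],s['tool_rot'][0,0])))
c=get_calibration('wrist');im=get_image('wrist');cv2.imwrite('pics/w1.png',im)
m=cv2.inRange(cv2.cvtColor(im,cv2.COLOR_BGR2HSV),(5,150,90),(20,255,255))
n,l,st,ce=cv2.connectedComponentsWithStats(m)
for i in range(1,n):
    if st[i,4]>60:
        r=cv2.minAreaRect(np.argwhere(l==i)[:,::-1].astype(np.float32));print(r,st[i,4]);b=cv2.boxPoints(r)
        P=[onz(c,*q,142).round(1) for q in b];print(P,onz(c,*r[0],140))
E
```

```text
3.15 [ 524.88412899 -230.28781478  285.16877243] [-5.90284820e-01  3.06189018e-02  1.76667321e+00 -2.86371885e-04
  1.35461737e+00 -2.35138001e+00] 42.10321295704295 -169.09155329426642
((274.0, 196.0), (50.0, 18.0), 90.0) 900
[array([ 505.3, -244.4,  142. ]), array([ 502.4, -229.5,  142. ]), array([ 546.2, -220.9,  142. ]), array([ 549.1, -236.5,  142. ])] [ 525.78200831 -232.8448118   140.        ]
((44.948280334472656, 237.1206817626953), (10.956024169921875, 29.896949768066406), 68.19859313964844) 306
[array([ 603.6, -439.8,  142. ]), array([ 588.3, -415.7,  142. ]), array([ 597.5, -412.2,  142. ]), array([ 613. , -436.5,  142. ])] [ 601.5810098  -427.24394197  140.        ]
```

View pics/w1.png

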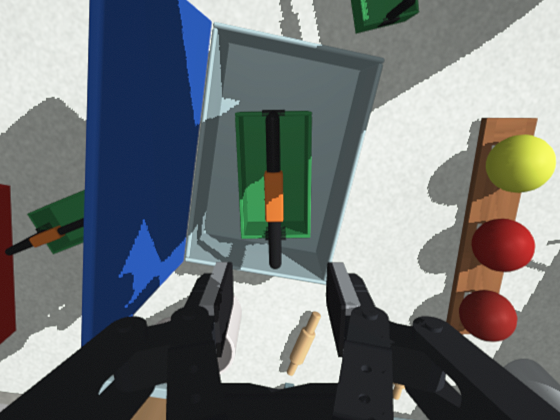

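The wrist view shows the orange grip centred at (274,196), upright in the image. It is 44.6 x 15 mm at z=142 and sits at (525.8,-232.8), which agrees with the top view. I'll descend and grip.

Emit:
servo_tool(targets=[[[0,-0.002,0.04],[0,0,0],0],[[0,-0.002,0.08],[0,0,0],0],[[0,-0.002,0.12],[0,0,0],0],[[0,-0.002,0.16],[0,0,0],0],[[0,-0.002,0.175],[0,0,0],0]])

```text
clock: 3.7
eef_pos: [525.6, -230.4, 113.9]
tool_rot: [[-0.981, -0.192, -0.004], [-0.192, 0.981, 0.003], [0.003, 0.003, -1.0]]
contact_force: [0.2, 0.0, -0.6]
opening: 42.2
```

Emit:
servo_tool(targets=[[[0,0,0],[0,0,0],0],[[0,0,0],[0,0,0],-1],[[0,0,0],[0,0,0],-1],[[0,0,0],[0,0,0],-1],[[0,0,0],[0,0,0],-1]], force=60)

```text
clock: 4.2
eef_pos: [529.2, -233.7, 119.9]
tool_rot: [[-0.982, -0.191, 0.006], [-0.191, 0.982, -0.004], [-0.005, -0.005, -1.0]]
contact_force: [0.5, -1.0, 6.3]
opening: 14.5
```

Emit:
servo_tool(targets=[[[0,0,0],[0,0,0],-1],[[0,0,0],[0,0,0],-1],[[0,0,-0.01],[0,0,0],-1],[[0,0,-0.02],[0,0,0],-1],[[0,0,-0.03],[0,0,0],-1]])

```text
clock: 4.7
eef_pos: [526.6, -231.7, 146.5]
tool_rot: [[-0.982, -0.191, -0.001], [-0.191, 0.982, 0.001], [0.001, 0.001, -1.0]]
contact_force: [-1.2, -0.3, -3.4]
opening: 14.7
```

```bash
python3 - <<'E'
from h import *
chain([((526,-232,235),191),((500,-60,235),184),((482,90,235),177),((471.5,205,235),173.4)],((526,-232,147),191))
E
```

```text
[0.0, 0.0, -0.088] [0.0, 0.0, 0.0] -> [ 526. -232.  235.] dist 88.0
[-0.0073, 0.1738, 0.0] [0.0, 0.0, 0.122] -> [500. -60. 235.] dist 174.0
[0.0075, 0.1509, 0.0] [0.0, 0.0, 0.122] -> [482.  90. 235.] dist 151.0
[0.0165, 0.1143, 0.0] [0.0, 0.0, 0.063] -> [471.5 205.  235. ] dist 115.0
```

Emit:
servo_tool(targets=[[[0,0,-0.018],[0,0,0],-1],[[0,0,-0.036],[0,0,0],-1],[[0,0,-0.054],[0,0,0],-1],[[0,0,-0.072],[0,0,0],-1],[[0,0,-0.088],[0,0,0],-1]])

```text
clock: 5.2
eef_pos: [526.9, -231.9, 235.5]
tool_rot: [[-0.982, -0.191, 0.0], [-0.191, 0.982, 0.0], [-0.0, 0.0, -1.0]]
contact_force: [0.4, 0.4, -3.1]
opening: 14.4
```

Emit:
servo_tool(targets=[[[0,0.02,0],[0,0,0.015],-1],[[-0.002,0.055,0],[0,0,0.04],-1],[[-0.004,0.1,0],[0,0,0.07],-1],[[-0.006,0.14,0],[0,0,0.1],-1],[[-0.007,0.174,0],[0,0,0.122],-1]])

```text
clock: 5.7
eef_pos: [499.9, -58.0, 234.5]
tool_rot: [[-0.998, -0.069, -0.0], [-0.069, 0.998, 0.001], [0.0, 0.001, -1.0]]
contact_force: [1.4, -0.7, -2.7]
opening: 14.9
```

Emit:
servo_tool(targets=[[[0.002,0.033,0],[0,0,0.025],-1],[[0.003,0.066,0],[0,0,0.05],-1],[[0.005,0.099,0],[0,0,0.08],-1],[[0.006,0.127,0],[0,0,0.1],-1],[[0.0075,0.151,0],[0,0,0.122],-1]])

```text
clock: 6.2
eef_pos: [482.0, 91.7, 234.7]
tool_rot: [[-0.999, 0.052, -0.0], [0.052, 0.999, 0.0], [0.0, 0.0, -1.0]]
contact_force: [0.4, -0.3, -2.8]
opening: 14.6
```

Emit:
servo_tool(targets=[[[0.004,0.028,0],[0,0,0.015],-1],[[0.008,0.056,0],[0,0,0.03],-1],[[0.012,0.082,0],[0,0,0.045],-1],[[0.015,0.102,0],[0,0,0.06],-1],[[0.0165,0.114,0],[0,0,0.063],-1]])

```text
clock: 6.7
eef_pos: [471.5, 206.2, 234.5]
tool_rot: [[-0.994, 0.113, -0.0], [0.113, 0.994, 0.0], [0.0, 0.0, -1.0]]
contact_force: [0.2, -0.5, -2.3]
opening: 14.8
```

Emit:
servo_tool(targets=[[[0,0,0],[0,0,0],-1],[[0,0,0],[0,0,0],-1],[[0,0,0],[0,0,0],-1]])

```text
clock: 7.0
eef_pos: [472.2, 204.0, 234.3]
tool_rot: [[-0.993, 0.115, -0.0], [0.115, 0.993, -0.001], [0.0, -0.001, -1.0]]
contact_force: [0.3, -0.7, -2.5]
opening: 14.9
```

```bash
python3 - <<'E'
from h import *
s=telemetry.get_state();print(s['clock'],s['eef_pos'],s['contact_force'],np.degrees(np.arctan2(s['tool_rot'][1,0],s['tool_rot'][0,0])))
R=lambda im,x,y,w,h:cv2.resize(im[y:y+h,x:x+w],(400,600 if h>w else 300),interpolation=cv2.INTER_CUBIC)
w=get_image('wrist');t=get_image('top');d=get_image('side')
for n,i in zip('wtd',(w,t,d)):cv2.imwrite(f'pics/h_{n}.png',i)
o=np.zeros((600,800,3),np.uint8)
o[:300,:400]=R(w,0,0,560,420);o[:300,400:]=R(t,100,190,133,100);o[300:,:400]=R(d,180,80,133,100)
cv2.imwrite('pics/crop2.png',o)
E
```

```text
7.0 [472.20704561 203.96846842 234.28379285] [ 0.31782687 -0.74212458 -2.49987743] 173.378266812125
```

View pics/crop2.png

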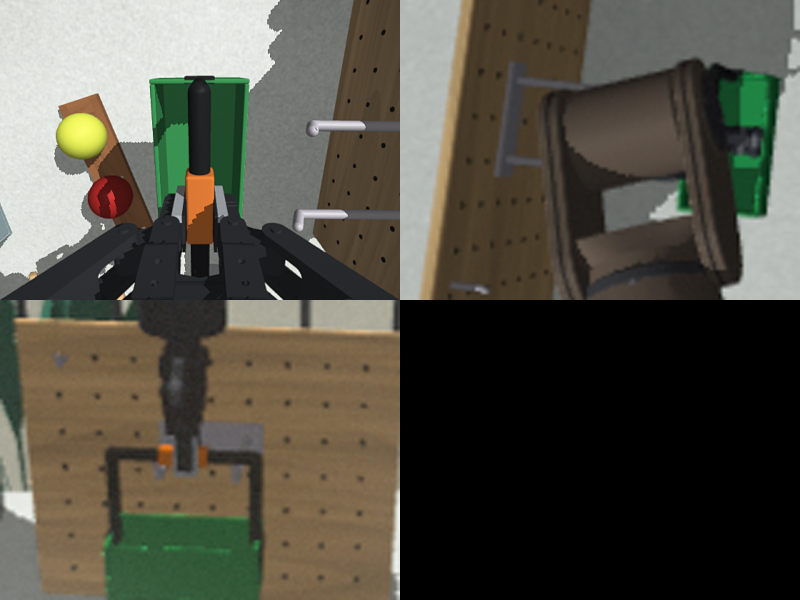

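The wrist view shows both prongs, with tips at about (438,181) and (417,308) in full pixels and shafts at rows of about 176 and 301. The tote hangs straight in the gripper. I'll fix the hook's sideways position from this view.

```bash
python3 - <<'E'
from h import *
np.set_printoptions(precision=1,suppress=True)
c=get_calibration('wrist');w=cv2.imread('pics/h_w.png')
hsv=cv2.cvtColor(w,cv2.COLOR_BGR2HSV)
m=cv2.inRange(hsv,(0,0,110),(179,60,255))
hx=np.array([.9934,-.115,0]);hy=np.array([.115,.9934,0]);tcp=np.array([472.2,204,0])
for (r0,r1) in((160,200),(285,325)):
  for u in (445,455,465,475,485,500,520):
    # shaft rows: find bright/greyish low-saturation run
    rows=[v for v in range(r0,r1) if hsv[v,u,1]<45 and hsv[v,u,2]>90]
    if rows:
        v=(rows[0]+rows[-1])/2;P=onz(c,u,v,195)
        print(u,rows[0],rows[-1],P,'rel tcp hx,hy',(P-tcp)@hx,(P-tcp)@hy)
m2=cv2.inRange(hsv,(5,150,60),(20,255,255));r=cv2.minAreaRect(np.argwhere(m2[:, 200:340]>0)[:,::-1].astype(np.float32));print(r,onz(c,r[0][0]+200,r[0][1],258))
for u,v in((438,181),(417,308)):
    P=onz(c,u,v,217);print('tip@217',P,(P-tcp)@hx,(P-tcp)@hy)
u0,v0=proj(c,tcp+[0,0,262]);print('tcp top block',u0,v0)
E
```

```text
445 160 199 [446.  298.2 195. ] rel tcp hx,hy -36.90245936282327 90.59764317323092
455 160 199 [446.6 303.6 195. ] rel tcp hx,hy -36.897480085875664 96.00353655849663
465 160 182 [442.5 308.7 195. ] rel tcp hx,hy -41.54241531295267 100.64231058855584
475 168 182 [445.3 314.2 195. ] rel tcp hx,hy -39.35828922845991 106.38675236107757
485 169 182 [446.2 319.6 195. ] rel tcp hx,hy -39.07988325429386 111.82194160505033
500 169 182 [447.2 327.6 195. ] rel tcp hx,hy -39.07257423764075 119.90416406904028
520 172 179 [448.4 338.3 195. ] rel tcp hx,hy -39.062827480756866 130.68201027950917
445 293 306 [521.  300.6 195. ] rel tcp hx,hy 37.3563043748672 101.52991833140139
455 293 306 [521.7 306.6 195. ] rel tcp hx,hy 37.36533086834614 107.59926014992278
465 293 306 [522.4 312.6 195. ] rel tcp hx,hy 37.37435819733058 113.66916375569204
475 293 306 [523.1 318.6 195. ] rel tcp hx,hy 37.383386361936566 119.73962922671254
485 298 304 [524.9 324.7 195. ] rel tcp hx,hy 38.43632583923891 126.00161423544336
500 299 304 [526.3 333.8 195. ] rel tcp hx,hy 38.79867847008709 135.19166673328547
520 299 304 [527.7 345.9 195. ] rel tcp hx,hy 38.8169077012056 147.36200178074478
((79.0, 287.5), (107.0, 40.0), 90.0) [464.4 205.8 258. ]
tip@217 [440.2 284.7 217. ] -41.095744978631245 76.50660715087214
tip@217 [509.3 275.2 217. ] 28.658401478722382 75.04430236931026
tcp top block 276.79763308231895 311.01071152555204
```

The prongs lie at -39 and +38 mm from the tool centre (spacing 77 against the nominal 76), so the tote is centred and aligned. The hook origin is about 134 mm ahead. I'll drop 8 mm, go 122 mm forward, then lower.

Emit:
servo_tool(targets=[[[0,0,0.008],[0,0,0],-1],[[0,0.03,0.008],[0,0,0],-1],[[0,0.06,0.008],[0,0,0],-1],[[0,0.09,0.008],[0,0,0],-1],[[0,0.122,0.008],[0,0,0],-1]])

```text
clock: 7.65
eef_pos: [486.1, 326.6, 225.5]
tool_rot: [[-0.993, 0.115, -0.001], [0.115, 0.993, -0.001], [0.001, -0.001, -1.0]]
contact_force: [0.1, -0.9, -2.9]
opening: 15.3
```

Emit:
servo_tool(targets=[[[0,0,0],[0,0,0],-1],[[0,0,0.01],[0,0,0],-1],[[0,0,0.02],[0,0,0],-1],[[0,0,0.03],[0,0,0],-1],[[0,0,0.03],[0,0,0],-1]])

```text
clock: 8.15
eef_pos: [484.6, 324.5, 193.2]
tool_rot: [[-0.993, 0.116, -0.005], [0.116, 0.993, -0.002], [0.005, -0.003, -1.0]]
contact_force: [-0.3, -0.9, -3.1]
opening: 14.5
```

```bash
python3 - <<'E'
from h import *
s=telemetry.get_state();print(s['clock'],s['eef_pos'],s['contact_force'])
w=get_image('wrist');d=get_image('side');cv2.imwrite('pics/h2_d.png',d)
o=np.zeros((300,800,3),np.uint8);o[:,:400]=cv2.resize(w,(400,300));o[:,400:]=cv2.resize(d[90:190,180:313],(400,300),interpolation=2);cv2.imwrite('pics/crop3.png',o)
E
```

```text
8.15 [484.6298888  324.50423554 193.19129611] [-0.3031659  -0.87267671 -3.09415969]
```

View pics/crop3.png

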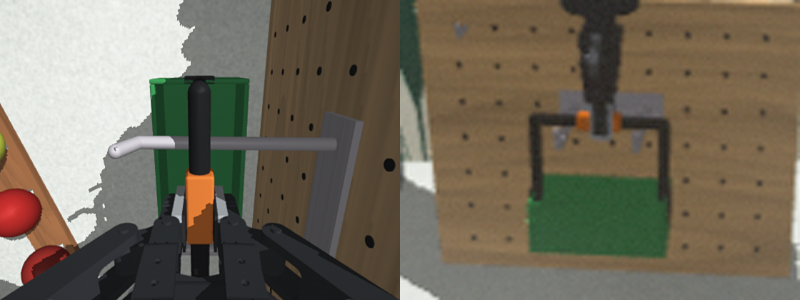

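The bar now sits above the prongs, about midway between the tip (115,148) and the bracket (335,143). I'll lower it gently.

Emit:
servo_tool(targets=[[[0,0,0.003],[0,0,0],-1],[[0,0,0.006],[0,0,0],-1],[[0,0,0.008],[0,0,0],-1],[[0,0,0.008],[0,0,0],-1],[[0,0,0.008],[0,0,0],-1]])

```text
clock: 8.75
eef_pos: [486.6, 326.1, 190.4]
tool_rot: [[-0.993, 0.114, 0.002], [0.114, 0.993, 0.0], [-0.002, 0.0, -1.0]]
contact_force: [-2.8, -2.0, 5.3]
opening: 14.5
```

Force went from -3 to +5 N, so the prongs carry the tote. I'll release and check.

Emit:
servo_tool(targets=[[[0,0,-0.002],[0,0,0],-1],[[0,0,-0.002],[0,0,0],-0.1],[[0,0,-0.002],[0,0,0],-0.1],[[0,0,-0.002],[0,0,0],-0.1],[[0,0,-0.002],[0,0,0],-0.1]])

```text
clock: 9.25
eef_pos: [486.1, 326.1, 190.2]
tool_rot: [[-0.993, 0.115, -0.0], [0.115, 0.993, 0.0], [0.0, 0.0, -1.0]]
contact_force: [-0.7, -0.1, 0.2]
opening: 38.5
```

Emit:
servo_tool(targets=[[[0,0,0],[0,0,0],-0.1],[[0,0,-0.015],[0,0,0],-0.1],[[0,0,-0.04],[0,0,0],-0.1],[[0,0,-0.08],[0,0,0],-0.1],[[0,0,-0.12],[0,0,0],-0.1]])

```text
clock: 9.75
eef_pos: [485.8, 325.9, 312.3]
tool_rot: [[-0.993, 0.114, -0.0], [0.114, 0.993, -0.0], [0.0, -0.0, -1.0]]
contact_force: [0.8, -0.3, -0.1]
opening: 38.4
```

```bash
python3 - <<'E'
from h import *
s=telemetry.get_state();print(s['clock'],s['eef_pos'],s['contact_force'],s['q'])
c=get_calibration('wrist');w=get_image('wrist');d=get_image('side');cv2.imwrite('pics/h3_w.png',w)
m=cv2.inRange(cv2.cvtColor(w,cv2.COLOR_BGR2HSV),(5,150,60),(20,255,255))
n,l,st,ce=cv2.connectedComponentsWithStats(m);i=1+np.argmax(st[1:,4]);r=cv2.minAreaRect(np.argwhere(l==i)[:,::-1].astype(np.float32));P=onz(c,*r[0],212);print(r,P)
D=P-[486.5,338.5,212];print('hook x,y',D@[.9934,-.115,0],D@[.115,.9934,0])
o=np.zeros((300,800,3),np.uint8);o[:,:400]=cv2.resize(w,(400,300));o[:,400:]=cv2.resize(d[90:190,180:313],(400,300),interpolation=2);cv2.imwrite('pics/crop4.png',o)
E
```

```text
9.75 [485.76793579 325.91312325 312.29800311] [ 0.83326667 -0.33302881 -0.14440381] [ 4.17585507e-01  3.70539522e-02  1.71130596e+00  9.13909854e-06
  1.39351040e+00 -1.03846170e+00]
((279.5, 207.0), (60.0, 21.0), 90.0) [483.20577974 327.44941887 212.        ]
hook x,y -2.0016615798602877 -11.35648261991898
```

View pics/crop4.png

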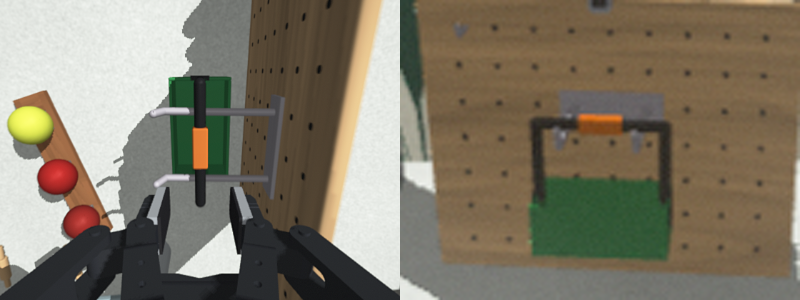

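The tote hangs on both prongs, bar between tips and bracket, at about (-2,-11) mm in the hook frame. Next is the ball.

```bash
python3 - <<'E'
from h import *
np.set_printoptions(precision=1,suppress=True)
def circ(im,lo,hi):
    m=cv2.inRange(cv2.cvtColor(im,cv2.COLOR_BGR2HSV),lo,hi);cs,_=cv2.findContours(m,0,2);k=max(cs,key=cv2.contourArea);return cv2.minEnclosingCircle(k)
ct,cw,cs=[get_calibration(n) for n in('top','wrist','side')]
Y=((24,120,40),(40,255,255))
t,w,s=circ(cv2.imread('pics/top0.png'),*Y),circ(cv2.imread('pics/h3_w.png'),*Y),circ(cv2.imread('pics/side0.png'),*Y)
print(t,w,s)
for c,k in((ct,t),(cw,w),(cs,s)):print(onz(c,*k[0],40))
print(tri(ct,t[0],cs,s[0]))
for p in((261,209.5),(255,179.5)):print('red',onz(ct,*p,40))
chain([((482,225,320),173.4),((470,90,230),182),((461,40,140),190.5)])
E
```

```text
((266.8246765136719, 239.09739685058594), 10.297687530517578) ((42.5, 174.5), 32.16374206542969) ((239.07142639160156, 230.92857360839844), 12.107192039489746)
[461.1  39.7  40. ]
[468.9  37.3  40. ]
[461.   33.3  40. ]
(array([461. ,  39.9,  35.6]), np.float64(0.4864223380200643))
red [557.8  57.   40. ]
red [657.2  75.1  40. ]
[-0.0049, -0.1025, -0.0007] [0.008, 0.013, 0.001] -> [482. 225. 320.] dist 103.0
[-0.0036, -0.1355, 0.09] [0.0, 0.0, -0.15] -> [470.  90. 230.] dist 163.0
[0.0107, -0.0497, 0.09] [0.0, 0.0, -0.148] -> [461.  40. 140.] dist 103.0
```

Emit:
servo_tool(targets=[[[-0.001,-0.02,0],[0,0,0],1],[[-0.002,-0.05,0],[0,0,0],1],[[-0.004,-0.08,0],[0,0,0],1],[[-0.005,-0.1,0],[0,0,0],1],[[-0.005,-0.102,0],[0,0,0],1]])

```text
clock: 10.35
eef_pos: [479.4, 222.5, 311.0]
tool_rot: [[-0.993, 0.117, 0.001], [0.117, 0.993, -0.0], [-0.001, -0.0, -1.0]]
contact_force: [-0.4, 0.8, -0.8]
opening: 85.6
```

Emit:
servo_tool(targets=[[[-0.001,-0.03,0.02],[0,0,-0.03],1],[[-0.002,-0.06,0.04],[0,0,-0.06],1],[[-0.003,-0.09,0.06],[0,0,-0.09],1],[[-0.004,-0.12,0.08],[0,0,-0.12],1],[[-0.004,-0.136,0.09],[0,0,-0.15],1]])

```text
clock: 10.85
eef_pos: [466.8, 87.6, 218.7]
tool_rot: [[-0.999, -0.035, -0.002], [-0.035, 0.999, 0.0], [0.002, 0.0, -1.0]]
contact_force: [-0.2, -0.2, 0.1]
opening: 85.2
```

Emit:
servo_tool(targets=[[[0.003,-0.015,0.025],[0,0,-0.04],1],[[0.006,-0.03,0.05],[0,0,-0.08],1],[[0.009,-0.042,0.075],[0,0,-0.12],1],[[0.011,-0.05,0.09],[0,0,-0.148],1],[[0.011,-0.05,0.09],[0,0,-0.148],1]])

```text
clock: 11.35
eef_pos: [456.9, 38.4, 128.1]
tool_rot: [[-0.983, -0.181, -0.005], [-0.181, 0.983, 0.001], [0.005, 0.002, -1.0]]
contact_force: [-0.4, -0.0, 0.8]
opening: 85.4
```

Emit:
servo_tool(targets=[[[0,0,0],[0,0,0],1],[[0,0,0],[0,0,0],1],[[0,0,0],[0,0,0],1]])

```text
clock: 11.65
eef_pos: [459.6, 38.6, 131.7]
tool_rot: [[-0.983, -0.183, 0.003], [-0.183, 0.983, -0.0], [-0.003, -0.001, -1.0]]
contact_force: [0.0, -0.2, -0.4]
opening: 85.2
```

```bash
python3 - <<'E'
from h import *
s=telemetry.get_state();print(s['clock'],s['eef_pos'],s['contact_force'],s['opening'],s['q'],np.degrees(np.arctan2(s['tool_rot'][1,0],s['tool_rot'][0,0])))
c=get_calibration('wrist');w=get_image('wrist');cv2.imwrite('pics/b_w.png',w)
m=cv2.inRange(cv2.cvtColor(w,cv2.COLOR_BGR2HSV),(24,120,40),(40,255,255));k=max(cv2.findContours(m,0,2)[0],key=cv2.contourArea)
r=cv2.minEnclosingCircle(k);print(r,cv2.contourArea(k),np.pi*r[1]**2,onz(c,*r[0],40))
chain([((460.5,39,12),190.5)])
E
```

```text
11.65 [459.55552403  38.62333581 131.74472163] [ 0.02457012 -0.2331056  -0.38371242] 85.16588300064076 [-1.36803532e-01 -8.66555981e-02  2.17386555e+00  1.63442321e-04
  1.05172316e+00 -1.89146694e+00] -169.46977536399487
((277.9964904785156, 216.2412567138672), 45.943843841552734) 6429.0 6631.38934276831 [461.71110273  38.8177056   40.        ]
[-0.0009, 0.0003, 0.1195] [-0.001, 0.002, 0.0] -> [460.5  39.   12. ] dist 120.0
```

Emit:
servo_tool(targets=[[[-0.001,0,0.03],[0,0,0],1],[[-0.001,0,0.06],[0,0,0],1],[[-0.001,0,0.09],[0,0,0],1],[[-0.001,0,0.11],[0,0,0],1],[[-0.001,0,0.118],[0,0,0],1]])

```text
clock: 12.2
eef_pos: [458.3, 38.8, 10.7]
tool_rot: [[-0.983, -0.182, -0.003], [-0.182, 0.983, 0.0], [0.003, 0.001, -1.0]]
contact_force: [-0.4, 0.4, 0.2]
opening: 85.5
```

Emit:
servo_tool(targets=[[[0,0,0],[0,0,0],1],[[0,0,0],[0,0,0],1],[[0,0,0],[0,0,0],-1],[[0,0,0],[0,0,0],-1],[[0,0,0],[0,0,0],-1]], force=30)

```text
clock: 12.7
eef_pos: [460.9, 38.2, 13.9]
tool_rot: [[-0.983, -0.182, 0.003], [-0.182, 0.983, -0.0], [-0.003, -0.001, -1.0]]
contact_force: [-1.1, -0.3, 5.8]
opening: 64.5
```

Emit:
servo_tool(targets=[[[0,0,0],[0,0,0],-1],[[0,0,-0.01],[0,0,0],-1],[[0,0,-0.03],[0,0,0],-1],[[0,0,-0.06],[0,0,0],-1],[[0,0,-0.06],[0,0,0],-1]])

```text
clock: 13.2
eef_pos: [462.5, 38.1, 76.5]
tool_rot: [[-0.983, -0.182, 0.008], [-0.182, 0.983, -0.001], [-0.008, -0.003, -1.0]]
contact_force: [0.4, 0.0, 0.0]
opening: 64.4
```

```bash
python3 - <<'E'
from h import *
chain([((460,39,145),190.5),((480,-110,145),185),((505,-224,145),180),((505,-224,25),180)],((460,38.5,73),190.5))
E
```

```text
[-0.0001, 0.0005, -0.072] [0.0, 0.0, 0.0] -> [460.  39. 145.] dist 72.0
[0.0075, -0.1501, 0.0] [0.0, 0.0, 0.096] -> [ 480. -110.  145.] dist 150.0
[-0.015, -0.1157, 0.0] [0.0, 0.0, 0.087] -> [ 505. -224.  145.] dist 117.0
[0.0, 0.0, 0.12] [0.0, 0.0, 0.0] -> [ 505. -224.   25.] dist 120.0
```

Emit:
servo_tool(targets=[[[0,0,-0.02],[0,0,0],-1],[[0,0,-0.04],[0,0,0],-1],[[0,0,-0.06],[0,0,0],-1],[[0,0,-0.072],[0,0,0],-1],[[0,0,-0.072],[0,0,0],-1]])

```text
clock: 13.7
eef_pos: [460.4, 38.3, 145.7]
tool_rot: [[-0.983, -0.182, 0.003], [-0.182, 0.983, -0.0], [-0.003, -0.001, -1.0]]
contact_force: [-0.2, -0.5, -0.4]
opening: 64.8
```

Emit:
servo_tool(targets=[[[0.0015,-0.03,0],[0,0,0.02],-1],[[0.003,-0.06,0],[0,0,0.04],-1],[[0.0045,-0.09,0],[0,0,0.06],-1],[[0.006,-0.12,0],[0,0,0.08],-1],[[0.0075,-0.15,0],[0,0,0.096],-1]])

```text
clock: 14.2
eef_pos: [478.5, -111.2, 142.5]
tool_rot: [[-0.996, -0.086, -0.002], [-0.086, 0.996, 0.001], [0.002, 0.001, -1.0]]
contact_force: [1.9, -0.5, -0.9]
opening: 64.4
```

Emit:
servo_tool(targets=[[[-0.004,-0.03,0],[0,0,0.02],-1],[[-0.008,-0.06,0],[0,0,0.04],-1],[[-0.012,-0.09,0],[0,0,0.06],-1],[[-0.015,-0.116,0],[0,0,0.087],-1],[[-0.015,-0.116,0],[0,0,0.087],-1]])

```text
clock: 14.7
eef_pos: [504.2, -227.2, 142.8]
tool_rot: [[-1.0, 0.003, -0.001], [0.003, 1.0, 0.0], [0.001, 0.0, -1.0]]
contact_force: [-0.3, 0.2, 0.2]
opening: 64.5
```

Emit:
servo_tool(targets=[[[0,0,0.03],[0,0,0],-1],[[0,0,0.06],[0,0,0],-1],[[0,0,0.09],[0,0,0],-1],[[0,0,0.115],[0,0,0],-1],[[0,0,0.118],[0,0,0],-1]])

```text
clock: 15.2
eef_pos: [504.1, -225.2, 24.5]
tool_rot: [[-1.0, -0.001, -0.001], [-0.001, 1.0, -0.001], [0.001, -0.001, -1.0]]
contact_force: [-0.2, -6.1, 2.6]
opening: 64.4
```

Emit:
servo_tool(targets=[[[0,0,0],[0,0,0],-1],[[0,0,0],[0,0,0],-1],[[0,0,0],[0,0,0],-1]])

```text
clock: 15.5
eef_pos: [504.1, -225.3, 25.3]
tool_rot: [[-1.0, -0.001, 0.0], [-0.001, 1.0, -0.002], [-0.0, -0.002, -1.0]]
contact_force: [1.3, -5.8, -1.7]
opening: 64.6
```

Emit:
servo_tool(targets=[[[0,-0.007,-0.006],[0,0,0],-1],[[0,-0.007,-0.006],[0,0,0],-1],[[0,-0.007,-0.006],[0,0,0],-1],[[0,-0.007,-0.006],[0,0,0],-1]])

```text
clock: 15.9
eef_pos: [504.2, -231.2, 32.0]
tool_rot: [[-1.0, -0.0, -0.001], [-0.0, 1.0, 0.001], [0.001, 0.001, -1.0]]
contact_force: [0.3, 0.2, -0.1]
opening: 64.5
```

```bash
python3 - <<'E'
from h import *
s=telemetry.get_state();print(s['clock'],s['eef_pos'],s['contact_force'])
w=get_image('wrist');t=get_image('top')
o=np.zeros((300,800,3),np.uint8);o[:,:400]=cv2.resize(w,(400,300));o[:,400:]=cv2.resize(t[170:270,300:433],(400,300),interpolation=2);cv2.imwrite('pics/crop5.png',o)
E
```

```text
15.9 [ 504.18925235 -231.18742563   32.04414443] [ 0.32052746  0.1563978  -0.07689494]
```

View pics/crop5.png

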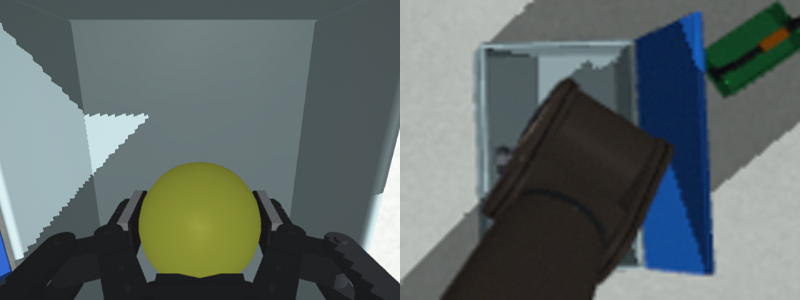

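Contact is gone and the ball is over the box floor at crop (200,220). I'll open just enough to drop it, rise, and look.

Emit:
servo_tool(targets=[[[0,0,0],[0,0,0],0.8],[[0,0,0],[0,0,0],0.8],[[0,0,0],[0,0,0],0.8],[[0,0,0],[0,0,0],0.8],[[0,0,-0.01],[0,0,0],0.8]])

```text
clock: 16.5
eef_pos: [503.4, -231.0, 41.3]
tool_rot: [[-1.0, -0.0, -0.003], [-0.0, 1.0, 0.002], [0.003, 0.002, -1.0]]
contact_force: [0.2, 0.8, -0.8]
opening: 76.7
```

Emit:
servo_tool(targets=[[[0,0,-0.03],[0,0,0],0.8],[[0,0,-0.07],[0,0,0],0.8],[[0,0,-0.11],[0,0,0],0.8],[[0,0,-0.15],[0,0,0],0.8],[[0,0,-0.19],[0,0,0],0.8]])

```text
clock: 17.0
eef_pos: [504.3, -231.6, 234.9]
tool_rot: [[-1.0, -0.0, 0.001], [-0.0, 1.0, -0.001], [-0.001, -0.001, -1.0]]
contact_force: [0.5, -0.5, 0.5]
opening: 76.9
```

```bash
python3 - <<'E'
from h import *
np.set_printoptions(precision=1,suppress=True)
s=telemetry.get_state();print(s['clock'],s['eef_pos'],s['contact_force'],s['opening'])
c=get_calibration('wrist');w=get_image('wrist');cs=get_calibration('side');d=get_image('side');cv2.imwrite('pics/l_w.png',w);cv2.imwrite('pics/l_d.png',d)
m=cv2.inRange(cv2.cvtColor(w,cv2.COLOR_BGR2HSV),(24,120,40),(40,255,255));k=max(cv2.findContours(m,0,2)[0],key=cv2.contourArea)
r=cv2.minEnclosingCircle(k);print('ball',r,cv2.contourArea(k),onz(c,*r[0],38))
m=cv2.inRange(cv2.cvtColor(d,cv2.COLOR_BGR2HSV),(105,150,60),(125,255,255));k=max(cv2.findContours(m,0,2)[0],key=cv2.contourArea)
b=cv2.boxPoints(cv2.minAreaRect(k));print('lid side',b)
for p in b:
  o,dd=ray(cs,*p);print('at y=-313',o+dd*(-313-o[1])/dd[1],'y=-340',o+dd*(-340-o[1])/dd[1])
E
```

```text
17.0 [ 504.3 -231.6  234.9] [ 0.5 -0.5  0.5] 76.9002786956361
ball ((279.8802185058594, 182.30918884277344), 32.55571365356445) 3200.5 [ 505.6 -230.    38. ]
lid side [[189.9 257.5]
 [325.7 251.9]
 [328.3 316.1]
 [192.6 321.8]]
at y=-313 [ 391.6 -313.   221.6] y=-340 [ 396.6 -340.   242.2]
at y=-313 [ 616.8 -313.   225.9] y=-340 [ 610.7 -340.   246.3]
at y=-313 [ 633.9 -313.    75.6] y=-340 [ 626.9 -340.   103.5]
at y=-313 [ 382.8 -313.    74.7] y=-340 [ 388.3 -340.   102.5]
```

The ball is in the box at (505.6,-230) and the lid is still open. Its free edge is at y≈-339, z≈244, so it leans back about 9° past upright. I'll go over it with shut fingers, come down behind it, and sweep it round in an arc.

```bash
python3 - <<'E'
import numpy as np
h=np.array([-312.,85]);prev=np.array([-335.,215])
for th in (1.57,1.4,1.25,1.1,.95,.8,.65,.5,.35,.2,.1,0,-.02):
    u=np.array([np.cos(th),np.sin(th)]);n=np.array([-np.sin(th),np.cos(th)])
    t=h+130*u+8*n-[14.5,0];print(th,t.round(1),'rel to y-401.5,z215 tool y,z:',(t[0]+401.5).round(),(215-t[1]).round())
E
```

```text
1.57 [-334.4  215. ] rel to y-401.5,z215 tool y,z: 67.0 -0.0
1.4 [-312.3  214.5] rel to y-401.5,z215 tool y,z: 89.0 1.0
1.25 [-293.1  210.9] rel to y-401.5,z215 tool y,z: 108.0 4.0
1.1 [-274.7  204.5] rel to y-401.5,z215 tool y,z: 127.0 11.0
0.95 [-257.4  195.4] rel to y-401.5,z215 tool y,z: 144.0 20.0
0.8 [-241.7  183.8] rel to y-401.5,z215 tool y,z: 160.0 31.0
0.65 [-227.9  170. ] rel to y-401.5,z215 tool y,z: 174.0 45.0
0.5 [-216.2  154.3] rel to y-401.5,z215 tool y,z: 185.0 61.0
0.35 [-207.1  137.1] rel to y-401.5,z215 tool y,z: 194.0 78.0
0.2 [-200.7  118.7] rel to y-401.5,z215 tool y,z: 201.0 96.0
0.1 [-197.9  105.9] rel to y-401.5,z215 tool y,z: 204.0 109.0
0 [-196.5   93. ] rel to y-401.5,z215 tool y,z: 205.0 122.0
-0.02 [-196.4   90.4] rel to y-401.5,z215 tool y,z: 205.0 125.0
```

Emit:
servo_tool(targets=[[[0,0,-0.03],[0,0,0],-1],[[0,0,-0.06],[0,0,0],-1],[[0,0,-0.09],[0,0,0],-1],[[0,0,-0.1],[0,0,0],-1],[[0,0,-0.1],[0,0,0],-1]])

```text
clock: 17.6
eef_pos: [505.0, -232.0, 334.1]
tool_rot: [[-1.0, -0.0, 0.003], [-0.0, 1.0, -0.002], [-0.003, -0.002, -1.0]]
contact_force: [0.4, -0.5, 0.2]
opening: 3.5
```

Emit:
servo_tool(targets=[[[0,-0.03,0],[0,0,0],-1],[[0,-0.07,0],[0,0,0],-1],[[0,-0.11,0],[0,0,0],-1],[[0,-0.15,0],[0,0,0],-1],[[0,-0.17,0],[0,0,0],-1]])

```text
clock: 18.1
eef_pos: [503.2, -404.0, 328.4]
tool_rot: [[-1.0, 0.002, -0.004], [0.002, 1.0, 0.003], [0.004, 0.003, -1.0]]
contact_force: [-0.4, 0.7, -0.8]
opening: -0.3
```

Emit:
servo_tool(targets=[[[0,0,0],[0,0,0],-1],[[0,0,0.03],[0,0,0],-1],[[0,0,0.06],[0,0,0],-1],[[0,0,0.09],[0,0,0],-1],[[0,0,0.117],[0,0,0],-1]])

```text
clock: 18.6
eef_pos: [503.8, -399.4, 211.8]
tool_rot: [[-1.0, -0.001, -0.003], [-0.001, 1.0, 0.003], [0.003, 0.003, -1.0]]
contact_force: [0.3, -0.1, -0.4]
opening: -0.2
```

Emit:
servo_tool(targets=[[[0,0,0],[0,0,0],-1],[[0,0,0],[0,0,0],-1],[[0,0,0],[0,0,0],-1]])

```text
clock: 18.9
eef_pos: [505.3, -401.9, 217.3]
tool_rot: [[-1.0, -0.001, 0.002], [-0.001, 1.0, -0.002], [-0.002, -0.002, -1.0]]
contact_force: [-0.2, 0.3, -0.1]
opening: 0.3
```

Emit:
servo_tool(targets=[[[0,0.015,0],[0,0,0],-1],[[0,0.03,0],[0,0,0],-1],[[0,0.045,0],[0,0,0],-1],[[0,0.057,0],[0,0,0],-1],[[0,0.067,0],[0,0,0],-1]])

```text
clock: 19.4
eef_pos: [504.9, -333.8, 216.3]
tool_rot: [[-1.0, -0.001, 0.001], [-0.001, 1.0, -0.002], [-0.001, -0.002, -1.0]]
contact_force: [0.3, -3.1, 1.3]
opening: -0.1
```

Emit:
servo_tool(targets=[[[0,0.011,0],[0,0,0],-1],[[0,0.022,0.001],[0,0,0],-1],[[0,0.032,0.002],[0,0,0],-1],[[0,0.041,0.004],[0,0,0],-1],[[0,0.05,0.007],[0,0,0],-1]])

```text
clock: 19.9
eef_pos: [504.5, -284.0, 208.2]
tool_rot: [[-1.0, -0.0, 0.0], [-0.0, 1.0, 0.0], [-0.0, 0.0, -1.0]]
contact_force: [-0.4, -1.7, 2.4]
opening: 0.0
```

Emit:
servo_tool(targets=[[[0,0.01,0.004],[0,0,0],-1],[[0,0.019,0.008],[0,0,0],-1],[[0,0.027,0.013],[0,0,0],-1],[[0,0.035,0.018],[0,0,0],-1],[[0,0.043,0.024],[0,0,0],-1]])

```text
clock: 20.4
eef_pos: [504.3, -241.1, 183.7]
tool_rot: [[-1.0, -0.0, -0.0], [-0.0, 1.0, 0.0], [0.0, 0.0, -1.0]]
contact_force: [0.4, -1.4, 0.1]
opening: 0.0
```

```bash
python3 - <<'E'
from h import *
s=telemetry.get_state();print(s['clock'],s['eef_pos'],s['contact_force'])
d=get_image('side');cv2.imwrite('pics/l2.png',np.hstack([cv2.resize(d[180:380,150:416],(532,400))]))
E
```

```text
20.4 [ 504.33894413 -241.07728254  183.72789959] [ 0.37919635 -1.39602735  0.05750506]
```

View pics/l2.png

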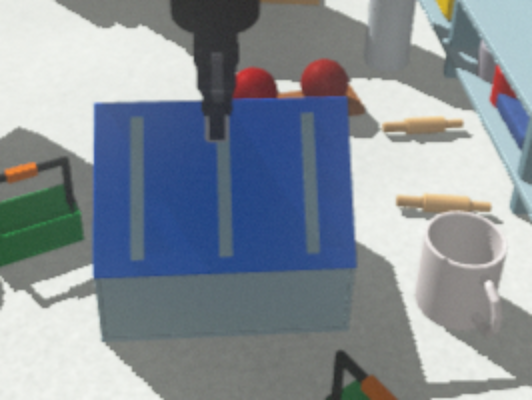

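The lid is following the fingertips (tip at crop (217,135), near the free edge, about 45°). I'll continue the arc down and press.

Emit:
servo_tool(targets=[[[0,0.007,0.007],[0,0,0],-1],[[0,0.014,0.014],[0,0,0],-1],[[0,0.02,0.022],[0,0,0],-1],[[0,0.025,0.03],[0,0,0],-1],[[0,0.03,0.038],[0,0,0],-1]])

```text
clock: 20.95
eef_pos: [504.4, -211.1, 145.5]
tool_rot: [[-1.0, -0.0, -0.0], [-0.0, 1.0, 0.0], [0.0, 0.0, -1.0]]
contact_force: [0.5, 0.1, 0.4]
opening: 0.1
```

Emit:
servo_tool(targets=[[[0,0.004,0.009],[0,0,0],-1],[[0,0.007,0.018],[0,0,0],-1],[[0,0.011,0.027],[0,0,0],-1],[[0,0.013,0.035],[0,0,0],-1],[[0,0.014,0.042],[0,0,0],-1]])

```text
clock: 21.45
eef_pos: [504.4, -197.4, 103.4]
tool_rot: [[-1.0, -0.0, -0.0], [-0.0, 1.0, 0.001], [0.0, 0.001, -1.0]]
contact_force: [0.8, 0.4, 0.9]
opening: 0.2
```

Emit:
servo_tool(targets=[[[0,0.001,0.005],[0,0,0],-1],[[0,0.001,0.009],[0,0,0],-1],[[0,0.001,0.012],[0,0,0],-1],[[0,0.001,0.012],[0,0,0],-1],[[0,0.001,0.012],[0,0,0],-1]])

```text
clock: 21.95
eef_pos: [504.5, -196.6, 93.0]
tool_rot: [[-1.0, -0.0, -0.0], [-0.0, 1.0, 0.001], [0.0, 0.001, -1.0]]
contact_force: [-2.4, 1.4, 5.1]
opening: 0.1
```

Emit:
servo_tool(targets=[[[0,0,0.002],[0,0,0],-1],[[0,0,0.003],[0,0,0],-1],[[0,0,0.003],[0,0,0],-1]])

```text
clock: 22.25
eef_pos: [504.6, -196.7, 92.8]
tool_rot: [[-1.0, -0.001, -0.002], [-0.001, 1.0, 0.001], [0.002, 0.001, -1.0]]
contact_force: [-8.1, 5.1, 18.8]
opening: -0.2
```

Emit:
servo_tool(targets=[[[0,0,-0.03],[0,0,0],-1],[[0,0,-0.07],[0,0,0],-1],[[0,0,-0.11],[0,0,0],-1],[[0,0,-0.15],[0,0,0],-1],[[-0.03,0.03,-0.19],[0,0,0],-1]])

```text
clock: 22.75
eef_pos: [529.3, -173.1, 275.8]
tool_rot: [[-1.0, 0.004, 0.001], [0.004, 1.0, -0.002], [-0.001, -0.002, -1.0]]
contact_force: [-0.3, 0.7, 0.7]
opening: 0.3
```

Emit:
servo_tool(targets=[[[0.02,0.04,0],[0,0,0],-1],[[0.04,0.08,0],[0,0,0],-1],[[0.05,0.12,0],[0,0,0],-1],[[0.05,0.15,0],[0,0,0],-1],[[0.05,0.15,0],[0,0,0],-1]])

```text
clock: 23.25
eef_pos: [479.6, -18.3, 273.5]
tool_rot: [[-1.0, -0.004, 0.001], [-0.004, 1.0, 0.001], [-0.001, 0.001, -1.0]]
contact_force: [0.5, -0.7, -0.5]
opening: -0.1
```

```bash
python3 - <<'E'
from h import *
np.set_printoptions(precision=1,suppress=True)
s=telemetry.get_state();print(s['clock'],s['eef_pos'],s['contact_force'])
cs,ct=get_calibration('side'),get_calibration('top')
d=get_image('side');t=get_image('top')
L=[]
for im in(d,t):
    m=cv2.inRange(cv2.cvtColor(im,cv2.COLOR_BGR2HSV),(105,150,50),(125,255,255))
    ks=[k for k in cv2.findContours(m,0,2)[0] if cv2.contourArea(k)>800];
    k=min(ks,key=lambda k:k[:,0,0].mean()) if im is t else max(ks,key=cv2.contourArea)
    print(cv2.boundingRect(k),k[k[:,0,1].argmin(),0]); L.append(cv2.approxPolyDP(k,6,True)[:,0])
    c=cs if im is d else ct
    for p in L[-1]:print(p,'z=93 ->',onz(c,*map(float,p),93))
o=np.zeros((600,800,3),np.uint8);o[:,:]=0
o[:300,:400]=cv2.resize(d,(400,300));o[:300,400:]=cv2.resize(t,(400,300));o[300:,:400]=cv2.resize(d[180:380,150:416],(400,300));o[300:,400:]=cv2.resize(d[80:180,180:313],(400,300),interpolation=2)
cv2.imwrite('pics/fin.png',o)
E
```

```text
23.25 [479.6 -18.3 273.5] [ 0.5 -0.7 -0.5]
(197, 259, 130, 59) [293 259]
[314 259] z=93 -> [ 627.1 -161.3   93. ]
[206 262] z=93 -> [ 395.8 -161.4   93. ]
[217 273] z=93 -> [ 421.2 -198.7   93. ]
[226 264] z=93 -> [ 438.3 -170.1   93. ]
[224 306] z=93 -> [ 439.9 -294.4   93. ]
[213 309] z=93 -> [ 420.1 -301.1   93. ]
[216 282] z=93 -> [ 420.9 -226.5   93. ]
[201 289] z=93 -> [ 393.2 -245.7   93. ]
[197 316] z=93 -> [ 392.8 -317.2   93. ]
[322 312] z=93 -> [ 619.6 -319.    93. ]
[311 306] z=93 -> [ 601.4 -302.7   93. ]
[326 306] z=93 -> [ 629.5 -304.1   93. ]
[318 274] z=93 -> [ 628.3 -211.6   93. ]
[305 264] z=93 -> [ 605.5 -177.6   93. ]
(327, 183, 54, 78) [356 183]
[377 183] z=93 -> [ 627.7 -310.2   93. ]
[327 185] z=93 -> [ 625.2 -154.7   93. ]
[330 260] z=93 -> [ 392.4 -156.6   93. ]
[380 258] z=93 -> [ 395.6 -309.4   93. ]
```

View pics/fin.png

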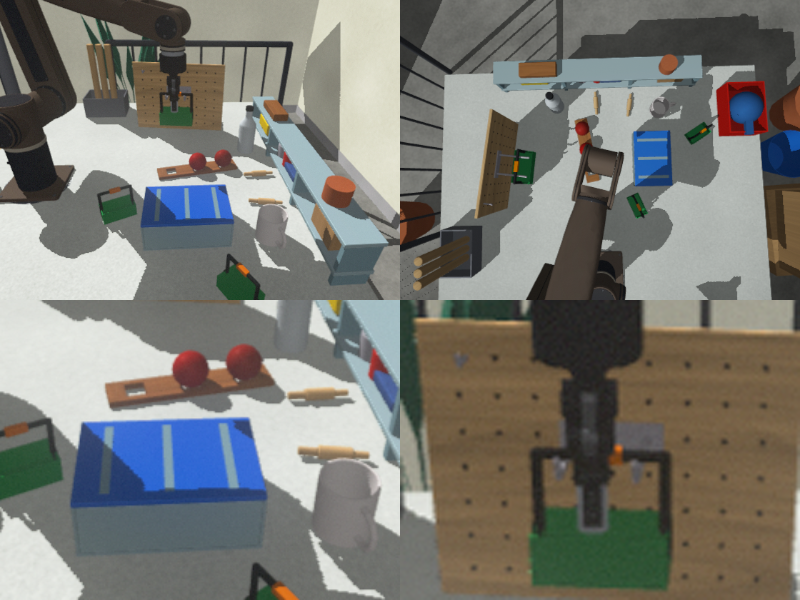

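The final views show the lid flat, the tote on both prongs and the arm clear of everything. Pressing gave 18.8 N at tip z=92.8, the nominal shut top of 93. I'll let the arm settle, then hand in.

Emit:
servo_tool(targets=[[[0,0,0],[0,0,0],-1],[[0,0,0],[0,0,0],-1],[[0,0,0],[0,0,0],-1],[[0,0,0],[0,0,0],-1],[[0,0,0],[0,0,0],-1]])

```text
clock: 23.85
eef_pos: [480.2, -21.4, 273.6]
tool_rot: [[-1.0, 0.0, -0.0], [0.0, 1.0, 0.0], [0.0, 0.0, -1.0]]
contact_force: [-0.0, 0.4, 0.0]
opening: 0.3
```

```bash
python3 -c "
from plant import bot,telemetry
print(telemetry.get_state()['contact_force']);print(bot.job_done())"
```

```text
[-0.0486912   0.38420016  0.04755285]
the job is handed in; nothing more can be done
None
```

The job is done and handed in at about 24 s; the hand-in gives no verdict. I lifted the 140 mm green tote out by its grip and hung it over both prongs. Then I put the tennis ball in the kit box and swept the lid shut with the closed fingers.

- **Tote:** just after release it sat about (-2, -11) mm from the hook centre, between the tips and the bracket. The final side and top views still show it hanging level.
- **Ball:** before I closed the lid it was at (505.6, -230), about 3 mm from the box centre. It can't be seen now.
- **Lid:** pressing met 18.8 N with the fingertips at z = 92.8 mm, where a shut lid's top is nominally 93 mm. The views put the free edge at y = -155 to -161 mm instead of about -152; I took this as pixel error, since it would mean an edge slightly low rather than lid open.
- **Contacts:** the gripper pressed on the box with about 6 N while lowering the ball, and I cleared that before releasing it. At hand-in the arm was clear of everything.
- **Bystanders:** the red balls, bails, bottle and mug look unmoved in the final pictures, but I did not measure them again.

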